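# Hold the vial chamber's lid at its balance point

### The job

The gas stay of the vial chamber's lid is unclipped, so the lid no longer stops by itself: it drops shut or flops over to the right. Turn the spring-loaded release knob counter-clockwise to its stop and let it spring back, so that the lid pops up; then swing the lid up by its handle to where it balances upright on its hinge, never letting it topple over, and finish while still holding it there so that I can clip the stay on. Leave the glassware next to it alone.

Things in the scene. Friction and masses are not known exactly. Their poses are not given: they have to be found in the camera images.
- vial_chamber: Fixed bench instrument, a white box 170 mm (its x) by 220 mm (its y), top at 85 mm. Origin: centre of its underside; x points away from the robot, y to the left, z up (turned up to 0.2 rad). Its grey lid covers the right part, the latch deck with the black release knob is the left part. Its unclipped stay lies on the side that faces the robot.
- release_knob (a joint): Release knob on the deck, axis upright; 0 at rest, grows counter-clockwise seen from above, hard stop at 1.2 rad. A spring turns it back to 0 when it is let go (0.05 N m at rest, 0.15 N m at the stop). Its steel tongue lies over the lid's strike plate and holds the lid shut; near the stop it clears the plate and a spring pin pops the lid up by about 0.1 rad.
- knob_grip (a point): Point on the knob's axis to grip at, 145 mm above the worktop. The knob's grip is an upright black bar 12 mm thick (x of the point), 40 mm long (y of the point; at rest along the chamber's y) that reaches from 114 to 161 mm above the worktop. The point turns with the knob. In the chamber's frame it is at (-55, 75) mm.
- lid (a joint): Lid hinge along the chamber's x at the lid's right edge. 0 shut, about 0.1 popped up, grows as the left edge swings up and over to the right; 1.571 (lid upright, plumb) is the balance point; end of travel 2.2. Mass about 0.6 kg, hardly any friction: left alone below the balance point it drops shut, beyond it it flops over to the right.
- handle_mid (a point): Middle of the lid's bow handle: a round steel bar 12 mm thick along the chamber's x, 84 mm clear between its legs, centre 40 mm above the lid's top face, near the lid's left edge. From the hinge axis, with the lid shut, it is 114 mm to the left and 49 mm up (145 mm above the worktop); it moves with the lid about the hinge. The round bar can turn between the fingers.
- lid_hinge (a point): Point on the lid's hinge axis half-way along it, 96 mm above the worktop; in the chamber's frame at (0, -97) mm. x along the axis; y, z turn with the lid (y from the hinge along the lid towards its free edge).
- lid_edge (a point): Middle of the lid's free edge, 132 mm from the hinge axis along the lid (lid plate 160 x 125 x 18 mm; the hinge axis lies 7 mm beyond its right edge, at half its thickness). With the lid balanced it is straight above the hinge axis.
- beaker: Loose glass beaker 60 x 55 x 70 mm to the right of the chamber; leave it alone. Origin: centre of its underside.
- conical_flask: Loose conical flask 72 mm wide, 115 mm high, to the right of the chamber; leave it alone. Origin: centre of its underside.
- media_bottle: Loose media bottle 69 mm wide, 140 mm high, to the right of the chamber; leave it alone. Origin: centre of its underside.

How it is judged:
By the outcome, as a careful person would: the job done as asked, in the order asked, and still so for the second after the job is handed in, while the arm keeps its last pose, push and grip.
It also fails if it takes over 51 s, if anything falls off the work surface, if the arm or the gripper's body presses on something with over 40 N, if the wrist force passes 120 N, or if a joint passes its speed limit or range.

### The arm

A 6-joint arm with a two-finger parallel gripper is mounted at the origin on a cart in front of the work surface, level with it; the furniture and walls round the work are solid. World frame = base frame: x ahead of the robot, y to its left, z up, the work surface at z = 0. Lengths are in m, angles in rad, forces in N, time in s.
With the tool pointing down it reaches from about 0.375 to 0.975 m from the base axis. Payload 3.8 kg.
Tool frame: the origin (TCP) lies midway between the tips of the shut fingers; the grasp point (between the pads) lies 19 mm behind it (bot.grip_point_offset is the z of the grasp point in the tool frame, in m); z points along the fingers, y is the line along which they close (so a half turn about z gives the same grasp; the last joint's range is limited). The gripper opens to 85 mm and grips with 20 to 120 N. Pads are 22 mm wide; open, the fingers measure 114 mm over their backs; the gripper's body (76 mm by 85 mm) begins 54 mm behind the grasp point. The pads swing forward as they close: fully open they stand 13 mm farther back than shut.
Start: joints at [1.158, 0.264, 1.604, -0, 1.274, -0.037], TCP at [0.248, 0.628, 0.231] pointing down, gripper open.
Joint ranges: [-2.63, 2.63], [-0.94, 2.18], [0.31, 2.57], [-1.31, 4.45], [0, 2.66], [-2.55, 2.55]. Speed limits (rad/s): [2.57, 2.57, 3.14, 3.14, 3.14, 3.14].

### API

Orientations are given as a rotation vector (axis times angle).
In Python, from workcell import sensors, optics, order, bot gives the robot as it stands.
- The arm moves only by the tool play_rows, never from a script. Its argument "commands" is a list of rows, each a list of 6 numbers: the shift along the tool's x, y, z in cm, then the turn, a rotation vector about the tool's x, y, z in rad. In form: [[dx, dy, dz, wx, wy, wz], ...]. A call has 1 to 5 rows; each row shifts and turns the commanded pose from where the row before left it, along the tool's axes as they then stand; what a row does not reach is not made up. A row lasts 1/12 s, in which the tool goes at most 41.7 mm and 7.16 degrees, less where a joint would pass 70% of its speed; a pose out of reach is approached as far as the arm can. A call with a gripper value outside its range is refused whole. "grip" is the closure, from 0 (fully open) to 1 (shut), set as the call begins (left out, the last holds). The fingers move at their own pace and stop on an object; "force" is the grip in N (left out, the last holds). Time passes only in rows, so rows that do not move let the fingers close. It gives the time, the measured TCP pose, the force, the opening and the grip force at its end, in the units of the state.
- sensors.read_state(): the state, without advancing time (a new reading comes with each control period).
- optics.read_camera(name): name is "scene" or "top"; returns the picture (480x640x3 uint8, red, green, blue); there is no depth.
- optics.camera_info(name): a dict with "mtx" (3x3 intrinsics, pixels), "R" (3x3) and "t" (3): a world point X has camera coordinates R X + t. Camera axes: x right, y down, z forward; pixel columns grow to the right and rows downward; lengths in m; the calibration is good to about 2 mm. A picture is of the moment at which its call begins. camera_info takes no time and is no camera call.
- order.finish_job(): hands the job in; it is judged then, once.
The state is a dict: "time": time; "q": joint angles; "joint_vel": joint speeds; "joint_torque": joint torques, N m; "tool_pos": TCP position; "tcp_rot": TCP orientation; "wrist_force": force on the tool from outside, world axes, zero at the start; "torque": the same for the moment, N m; "width": opening from 0.0 (shut) to 1.0 (fully open); "grip_force": force on a finger pad.
Only numpy, scipy, OpenCV 4.12 (cv2) and the standard library are available. Lean on these libraries where they do the work, as an engineer would, in place of code of your own. Each camera call takes 0.05 s, during which the arm holds its last target. There are 200 camera calls.

## Working session

There is one attempt and no reset: what is moved stays moved. The work goes in short steps, Python scripts to look and compute and a tool call to move; the robot and the scene stay as the last step left them, time stands still between calls to the robot, and variables do not carry over. Pictures are saved under pics/ and viewed, at most 10 in all, crops included, and the job is handed in when it is done.

Besides the shell and the picture viewer there is one more tool, called after "Emit:" by a JSON object that holds its "api" and its "payload". play_rows: Moves the arm, as the interface text tells. Its arguments: {"type":"object","properties":{"commands":{"type":"array","items":{"type":"array","items":{"type":"number"}}},"grip":{"type":"number"},"force":{"type":"number"}},"required":["commands"]}

```bash
mkdir -p pics; ls
python3 - <<'E'
from workcell import sensors, optics, order, bot
import cv2,numpy as np
np.set_printoptions(precision=4,suppress=True)
for n in("scene","top"):
    im=optics.read_camera(n); cv2.imwrite(f"pics/{n}0.png",im[:,:,::-1]); i=optics.camera_info(n); print(n,i["mtx"],i["R"],i["t"])
print(sensors.read_state(), bot.grip_point_offset)
E
```

```text
pics
scene [[541.2167   0.     322.4491]
 [  0.     541.2167 235.6658]
 [  0.       0.       1.    ]] [[ 0.6049 -0.7961 -0.0165]
 [-0.6032 -0.4447 -0.6621]
 [ 0.5198  0.4105 -0.7492]] [-0.162   0.4219  0.7256]
top [[457.1078   0.     323.7119]
 [  0.     457.1078 231.1514]
 [  0.       0.       1.    ]] [[ 0.0258 -0.9995  0.0196]
 [-0.9975 -0.027  -0.0653]
 [ 0.0658 -0.0179 -0.9977]] [0.1173 0.4879 0.9437]
{'time': 0.1, 'q': array([ 1.1581,  0.2647,  1.6053,  0.    ,  1.2737, -0.0369]), 'joint_vel': array([-0.0005, -0.0008, -0.0031,  0.0001,  0.0008,  0.0009]), 'joint_torque': array([ -0.0002, -51.6713, -36.8586,  -0.0001,   0.0063,  -0.    ]), 'tool_pos': array([0.2474, 0.6273, 0.23  ]), 'tcp_rot': array([-0.5867, -3.0858,  0.0032]), 'wrist_force': array([-0.4156, -0.3796, -0.191 ]), 'torque': array([0.0145, 0.0064, 0.0315]), 'grip_force': 0.0, 'width': 0.9979208024093843} -0.0187
```

View pics/scene0.png

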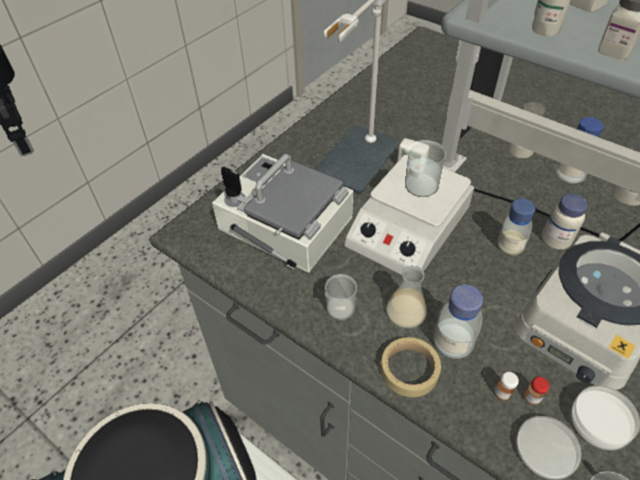

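View pics/top0.png

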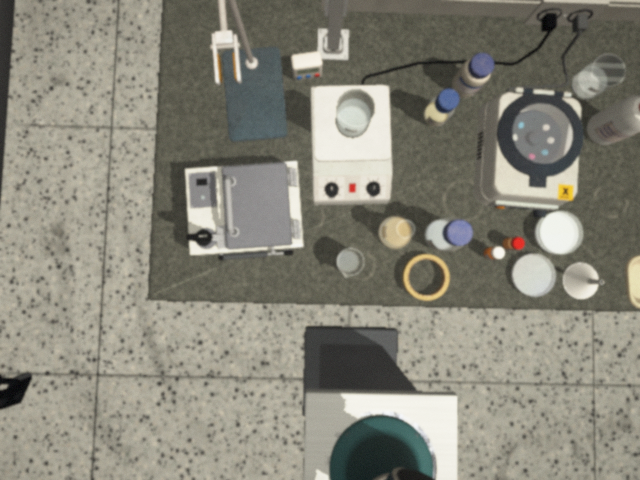

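The scene view shows the chamber at about (285,210), with the black knob at (231,182) and the handle around (272,178). In the top view the chamber spans columns 186-302 and rows 160-255, the knob is near (203,237), and the handle bar runs along column ~230. The glassware is right of the chamber. I'll enlarge both.

Run:
```python
import cv2,numpy as np
a=cv2.imread("pics/scene0.png")[145:275,205:365]; b=cv2.imread("pics/top0.png")[150:265,175:315]
a=cv2.resize(a,None,fx=4,fy=4,interpolation=cv2.INTER_CUBIC)[:,:]
b=cv2.resize(b,None,fx=5,fy=5,interpolation=cv2.INTER_CUBIC)
cv2.imwrite("pics/a.png",a);cv2.imwrite("pics/b.png",b);print(a.shape,b.shape)
```

```text
(520, 640, 3) (575, 700, 3)
```

View pics/a.png

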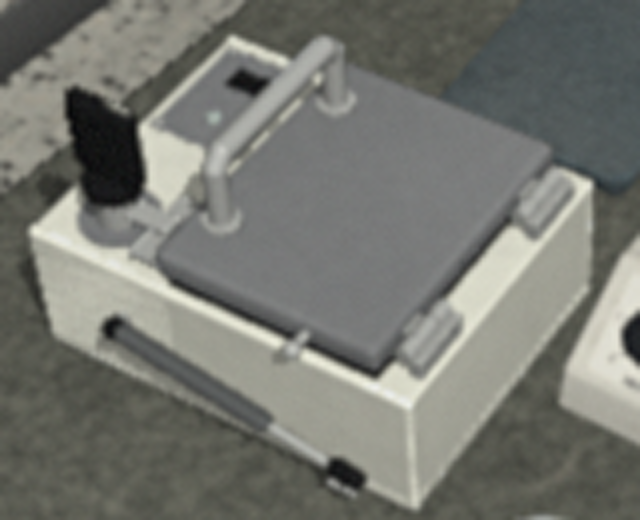

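View pics/b.png

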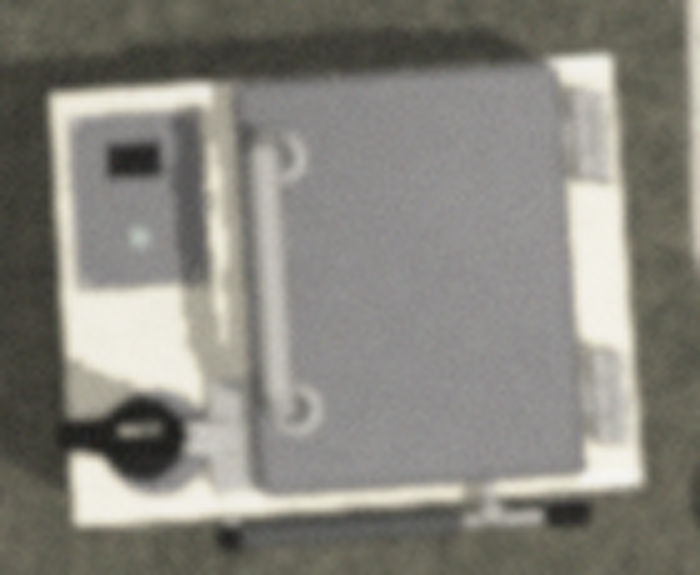

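The crops give the four top corners of the box in each view: near left a(33,232)/b(75,525), near right a(412,402)/b(645,488), far right a(592,187)/b(612,55), far left a(232,38)/b(50,93). The handle bar shows at b(265,145)-(278,405).

```bash
cat > h.py <<'E'
import numpy as np
from workcell import optics
np.set_printoptions(precision=4,suppress=True)
def ray(n,p,z):
    i=optics.camera_info(n); R,t=i["R"],i["t"]; C=-R.T@t
    d=R.T@np.linalg.inv(i["mtx"])@np.array([p[0],p[1],1.]); return C+d*(z-C[2])/d[2]
A=lambda x,y:((x+.5)/4-.5+205,(y+.5)/4-.5+145)
B=lambda x,y:((x+.5)/5-.5+175,(y+.5)/5-.5+150)
E
python3 - <<'E'
from h import *
L=np.array([[-.085,.11],[-.085,-.11],[.085,-.11],[.085,.11]])
for n,f,P in(("scene",A,[(33,232),(412,402),(592,187),(232,38)]),("top",B,[(75,525),(645,488),(612,55),(50,93)])):
    W=np.array([ray(n,f(*p),.085)[:2] for p in P]); c=W.mean(0)
    Q=W-c; th=np.arctan2((L[:,0]*Q[:,1]-L[:,1]*Q[:,0]).sum(),(L*Q).sum())
    print(n,W.tolist(),c,th,[np.linalg.norm(W[i]-W[(i+1)%4]) for i in range(4)])
    R=np.array([[np.cos(th),-np.sin(th)],[np.sin(th),np.cos(th)]])
    for nm,l in(("knob",(-.055,.075)),("handle",(0,.017)),("hinge",(0,-.097))): print(nm,c+R@l)
h=[ray("top",B(265,145),.145),ray("top",B(278,405),.145)];print(h,sum(h)/2)
h=[ray("scene",A(330,42),.148),ray("scene",A(215,150),.148)];print(h,sum(h)/2)
E
```

```text
scene [[0.4278827453584475, 0.38493527027869506], [0.45183318304175235, 0.17132005720366827], [0.6123644442132665, 0.1860267448009596], [0.5928030558261344, 0.40281665380517356]] [0.5212 0.2863] 0.10040109154278853 [np.float64(0.21495367575901317), np.float64(0.1612035125963489), np.float64(0.21767065158557228), np.float64(0.16588686711605363)]
knob [0.459  0.3554]
handle [0.5195 0.3032]
hinge [0.5309 0.1898]
top [[0.42778325639219744, 0.38841208012458195], [0.44781570360695955, 0.16955954085001707], [0.6171518212909337, 0.18735514390198083], [0.5955611474227518, 0.40564446473395893]] [0.5221 0.2877] 0.09814460809147081 [np.float64(0.21976745184020582), np.float64(0.1702686237692189), np.float64(0.21935447291397653), np.float64(0.16866053420402197)]
knob [0.46  0.357]
handle [0.5204 0.3047]
hinge [0.5316 0.1912]
[array([0.567 , 0.3096, 0.145 ]), array([0.4725, 0.3012, 0.145 ])] [0.5197 0.3054 0.145 ]
[array([0.5654, 0.3079, 0.148 ]), array([0.4762, 0.3019, 0.148 ])] [0.5208 0.3049 0.148 ]
```

Emit:
{"api": "play_rows", "payload": {"commands": [[0, 0, 0, 0, 0, 0.122], [0, 0, 0, 0, 0, 0.122], [0, 0, 0, 0, 0, 0.122], [0, 0, 0, 0, 0, 0.122], [0, 0, 0, 0, 0, 0.122]], "grip": 0.1, "force": 60}}

```text
time: 0.52
tool_pos: [0.2475, 0.6275, 0.2305]
tcp_rot: [1.495, 2.763, -0.002]
wrist_force: [-0.8, -0.3, 0.2]
width: 0.899
grip_force: 0.0
```

Emit:
{"api": "play_rows", "payload": {"commands": [[0, 0, 0, 0, 0, 0.122], [0, 0, 0, 0, 0, 0.122], [0, 0, 0, 0, 0, 0.122], [0, 0, 0, 0, 0, 0.122]]}}

```text
time: 0.85
tool_pos: [0.2475, 0.6275, 0.2305]
tcp_rot: [2.118, 2.32, -0.002]
wrist_force: [-0.4, 0.3, 0.4]
width: 0.897
grip_force: 0.0
```

```bash
cat >> h.py <<'E'
from scipy.spatial.transform import Rotation as Ro
from workcell import sensors
C=np.array([.522,.2875]);TH=.099
def st():
    s=sensors.read_state();R=Ro.from_rotvec(s["tcp_rot"]).as_matrix()
    print("t",s["time"],"p",s["tool_pos"],"yaw",np.arctan2(R[1,1],R[0,1]),"tool z",R[:,2],"F",s["wrist_force"],"M",s["torque"],"w",s["width"],"gf",s["grip_force"]); return s["tool_pos"],R
def go(g):
    "grasp-point target (world) -> tool shift in cm, assuming tool stays as it is"
    p,R=st(); d=R.T@(np.array(g)-(p+R@[0,0,-.0187]))*100; print("shift cm",d,np.linalg.norm(d))
E
python3 -c "
from h import *
go([.46,.357,.20])"
```

```text
t 0.85 p [0.2475 0.6275 0.2305] yaw 0.09096677358126778 tool z [-0.0005 -0.0012 -1.    ] F [-0.3645  0.2688  0.4127] M [ 0.0338 -0.0056 -0.0084] w 0.8968663549211938 gf 0.0
shift cm [-28.8629  18.7023   4.9394] 34.745426824833274
```

Emit:
{"api": "play_rows", "payload": {"commands": [[-2.89, 1.87, 0, 0, 0, 0], [-2.89, 1.87, 0, 0, 0, 0], [-2.89, 1.87, 0, 0, 0, 0], [-2.89, 1.87, 0, 0, 0, 0], [-2.89, 1.87, 0, 0, 0, 0]]}}

```text
time: 1.27
tool_pos: [0.3552, 0.4916, 0.2306]
tcp_rot: [2.11, 2.327, -0.002]
wrist_force: [-0.5, 0.4, 0.1]
width: 0.899
grip_force: 0.0
```

Emit:
{"api": "play_rows", "payload": {"commands": [[-2.89, 1.87, 0, 0, 0, 0], [-2.89, 1.87, 0, 0, 0, 0], [-2.89, 1.87, 0, 0, 0, 0], [-2.89, 1.87, 0, 0, 0, 0], [-2.89, 1.87, 0, 0, 0, 0]]}}

```text
time: 1.68
tool_pos: [0.4623, 0.3567, 0.2308]
tcp_rot: [-2.111, -2.327, 0.001]
wrist_force: [-0.1, -0.6, -0.5]
width: 0.902
grip_force: 0.0
```

```bash
python3 -c "
from h import *
import cv2
go([.46,.357,.145])
a=optics.read_camera('scene')[120:270,180:340,::-1];b=optics.read_camera('top')[150:265,155:285,::-1]
cv2.imwrite('pics/c.png',np.hstack([cv2.resize(a,(400,375)),cv2.resize(b,(400,375))]))"
```

```text
t 1.6833 p [0.4623 0.3567 0.2308] yaw 0.09712477415538402 tool z [-0.0007 -0.0004 -1.    ] F [-0.0854 -0.5773 -0.5397] M [ 0.0026 -0.0117 -0.0434] w 0.9020753793261387 gf 0.0
shift cm [ 0.0549 -0.221  10.4523] 10.45476470924578
```

View pics/c.png

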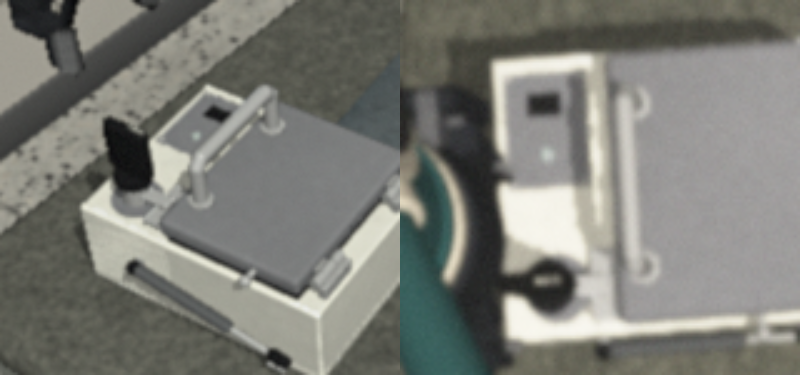

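The left crop shows the gripper up left of the knob, around (60,40), and the top crop shows the arm left of the chamber. That doesn't match the reported TCP above the knob, so I'll project the TCP into the views to check.

```bash
python3 -c "
from h import *
import cv2
def pr(n,X):
    i=optics.camera_info(n);c=i['mtx']@(i['R']@np.array(X)+i['t']);return c[:2]/c[2]
p,R=st()
for n in('scene','top'): print(n,[pr(n,x) for x in([.2475,.6275,.23],[.355,.4916,.2306],p,[.46,.357,.145],[0,0,0])])
a=optics.read_camera('scene')[:,:,::-1];b=optics.read_camera('top')[:,:,::-1]
st()
cv2.imwrite('pics/d.png',cv2.resize(np.hstack([a,b]),(800,300),interpolation=cv2.INTER_AREA))"
```

```text
t 1.7833 p [0.4643 0.3544 0.2308] yaw 0.09216798800295524 tool z [ 0.0006 -0.0022 -1.    ] F [-0.629  -0.0745  0.5884] M [-0.0225  0.0204 -0.0389] w 0.9023769635031593 gf 0.0
scene [array([ 25.4125, 144.2501]), array([125.1145, 141.4425]), array([226.2108, 138.5688]), array([230.4923, 176.1191]), array([201.5973, 550.3492])]
top [array([  6.6039, 364.002 ]), array([ 97.4978, 297.3458]), array([187.1326, 231.2029]), array([198.8375, 236.6734]), array([380.526 , 467.4921])]
t 1.8833 p [0.4621 0.3574 0.2308] yaw 0.09445148926042396 tool z [-0.001  -0.0002 -1.    ] F [-1.0966  0.8819  0.5539] M [ 0.0283  0.0431 -0.012 ] w 0.8946521537356971 gf 0.0
```

View pics/d.png

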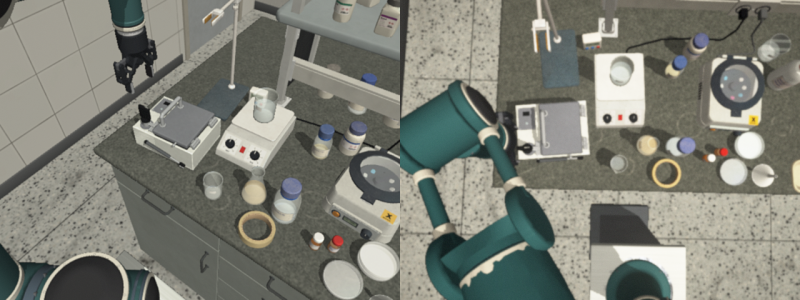

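The fresh picture has the gripper at about (224,136) in the scene view, where the TCP projects, so the earlier picture was only lagging. The knob projection also fits, so I'll descend and grip.

Emit:
{"api": "play_rows", "payload": {"commands": [[0, -0.3, 2.6, 0, 0, 0], [0, 0, 2.6, 0, 0, 0], [0, 0, 2.6, 0, 0, 0], [0, 0, 2.6, 0, 0, 0], [0, 0, 0, 0, 0, 0]]}}

```text
time: 2.3
tool_pos: [0.4539, 0.3565, 0.1209]
tcp_rot: [-2.107, -2.326, 0.017]
wrist_force: [-0.9, -0.9, -1.8]
width: 0.9
grip_force: 0.0
```

Emit:
{"api": "play_rows", "payload": {"commands": [[0, 0, 0, 0, 0, 0], [0, 0, 0, 0, 0, 0], [0, 0, 0, 0, 0, 0], [0, 0, 0, 0, 0, 0], [0, 0, 0, 0, 0, 0]], "grip": 1, "force": 60}}

```text
time: 2.72
tool_pos: [0.4598, 0.3589, 0.1292]
tcp_rot: [2.111, 2.326, 0.005]
wrist_force: [0.2, -0.4, -0.6]
width: 0.191
grip_force: 0.0
```

Emit:
{"api": "play_rows", "payload": {"commands": [[0, 0, 0, 0, 0, 0], [0, 0, 0, 0, 0, 0], [0, 0, 0, 0, 0, 0], [0, 0, 0, 0, 0, 0], [0, 0, 0, 0, 0, 0]]}}

```text
time: 3.13
tool_pos: [0.4606, 0.3589, 0.1292]
tcp_rot: [2.111, 2.325, 0.007]
wrist_force: [2.9, 0.7, 6.3]
width: 0.127
grip_force: 62.5
```

Emit:
{"api": "play_rows", "payload": {"commands": [[0, 0, 0, 0, 0, -0.08], [0, 0, 0, 0, 0, -0.08], [0, 0, 0, 0, 0, -0.08], [0, 0, 0, 0, 0, -0.08], [0, 0, 0, 0, 0, -0.08]]}}

```text
time: 3.55
tool_pos: [0.4602, 0.3588, 0.1292]
tcp_rot: [1.602, 2.701, 0.005]
wrist_force: [1.3, -0.1, 7.2]
width: 0.128
grip_force: 62.6
```

```bash
python3 -c "
from h import *
st()"
```

```text
t 3.55 p [0.4602 0.3588 0.1292] yaw 0.5002885265743807 tool z [ 0.0026  0.0019 -1.    ] F [ 1.2588 -0.1106  7.1955] M [-0.1356 -0.044  -0.17  ] w 0.12835242650383116 gf 62.63650059700012
```

Emit:
{"api": "play_rows", "payload": {"commands": [[0, 0, 0, 0, 0, -0.08], [0, 0, 0, 0, 0, -0.08], [0, 0, 0, 0, 0, -0.08], [0, 0, 0, 0, 0, -0.08], [0, 0, 0, 0, 0, -0.08]]}}

```text
time: 3.97
tool_pos: [0.4598, 0.3584, 0.1292]
tcp_rot: [1.033, 2.965, 0.003]
wrist_force: [-0.6, -0.7, 9.2]
width: 0.132
grip_force: 62.8
```

Emit:
{"api": "play_rows", "payload": {"commands": [[0, 0, 0, 0, 0, -0.08], [0, 0, 0, 0, 0, -0.08], [0, 0, 0, 0, 0, -0.08], [0, 0, 0, 0, 0, -0.06], [0, 0, 0, 0, 0, -0.06]]}}

```text
time: 4.38
tool_pos: [0.4597, 0.3581, 0.1292]
tcp_rot: [0.487, 3.102, 0.001]
wrist_force: [-0.4, -2.1, 8.8]
width: 0.126
grip_force: 62.9
```

```bash
python3 -c "
from h import *
st()"
```

```text
t 4.3833 p [0.4597 0.3581 0.1292] yaw 1.2595065933499014 tool z [ 0.0015  0.0004 -1.    ] F [-0.3579 -2.1255  8.7646] M [-0.4839  0.1254 -0.1646] w 0.12571905375329998 gf 62.88052439689636
```

Emit:
{"api": "play_rows", "payload": {"commands": [[0, 0, 0, 0, 0, -0.04], [0, 0, 0, 0, 0, -0.04], [0, 0, 0, 0, 0, 0]]}}

```text
time: 4.63
tool_pos: [0.4597, 0.358, 0.1292]
tcp_rot: [0.368, 3.119, 0.001]
wrist_force: [1.6, -2.0, 9.6]
width: 0.133
grip_force: 64.8
```

```bash
python3 -c "
from h import *
import cv2
st()
optics.read_camera('scene');optics.read_camera('scene')
a=optics.read_camera('scene')[120:270,190:360,::-1]
cv2.imwrite('pics/e.png',cv2.resize(a,None,fx=4,fy=4));st()"
```

```text
t 4.6333 p [0.4597 0.358  0.1292] yaw 1.3357627598562996 tool z [ 0.0013  0.0008 -1.    ] F [ 1.6184 -1.9876  9.5957] M [-0.523   0.0553 -0.9871] w 0.1330946672211774 gf 64.8061752319336
t 4.7833 p [0.4597 0.358  0.1292] yaw 1.3340409257423886 tool z [ 0.0012  0.0008 -1.    ] F [ 0.3028 -2.7152  9.6697] M [-0.5748 -0.0006 -0.9922] w 0.1315494273425238 gf 64.52229380607605
```

View pics/e.png

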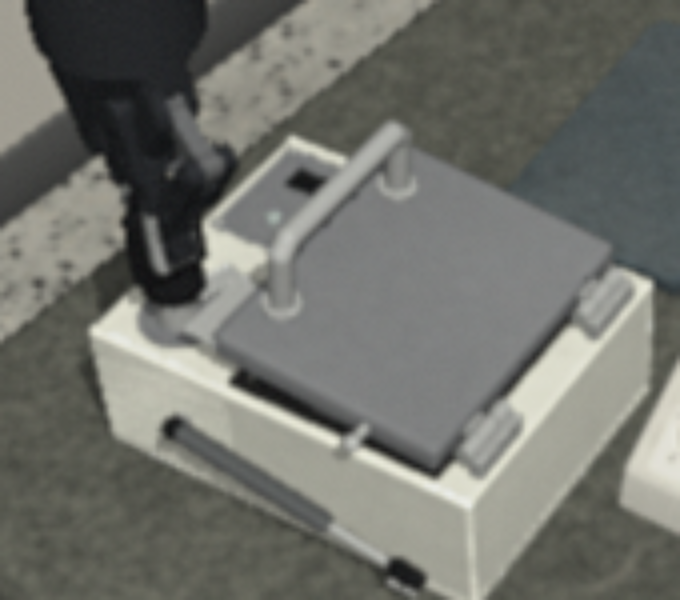

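The stop is reached, since the moment rose to about 1 N m. The lid has popped: there's a dark gap under its near edge at crop (330,400). I'll ease the knob back and release it.

Emit:
{"api": "play_rows", "payload": {"commands": [[0, 0, 0, 0, 0, 0.12], [0, 0, 0, 0, 0, 0.12], [0, 0, 0, 0, 0, 0.12], [0, 0, 0, 0, 0, 0.12], [0, 0, 0, 0, 0, 0.12]]}}

```text
time: 5.2
tool_pos: [0.46, 0.3586, 0.1292]
tcp_rot: [1.281, 2.867, 0.004]
wrist_force: [1.7, -0.5, 7.8]
width: 0.129
grip_force: 62.7
```

Emit:
{"api": "play_rows", "payload": {"commands": [[0, 0, 0, 0, 0, 0.12], [0, 0, 0, 0, 0, 0.12], [0, 0, 0, 0, 0, 0.12], [0, 0, 0, 0, 0, 0.12], [0, 0, 0, 0, 0, 0.08]]}}

```text
time: 5.62
tool_pos: [0.4605, 0.3589, 0.1292]
tcp_rot: [2.023, 2.402, 0.006]
wrist_force: [2.9, 0.1, 6.3]
width: 0.134
grip_force: 62.5
```

Emit:
{"api": "play_rows", "payload": {"commands": [[0, 0, 0, 0, 0, 0], [0, 0, 0, 0, 0, 0], [0, 0, 0, 0, 0, 0], [0, 0, 0, 0, 0, 0], [0, 0, 0, 0, 0, 0]], "grip": 0.3}}

```text
time: 6.03
tool_pos: [0.4582, 0.3577, 0.1266]
tcp_rot: [-2.015, -2.41, 0.002]
wrist_force: [0.1, 0.3, 0.2]
width: 0.7
grip_force: 0.0
```

Emit:
{"api": "play_rows", "payload": {"commands": [[0, 0, -2.5, 0, 0, 0], [0, 0, -2.5, 0, 0, 0], [0, 0, -2.5, 0, 0, 0], [0, 0, -1, 0, 0, 0], [0, 0, 0, 0, 0, 0]]}}

```text
time: 6.45
tool_pos: [0.4606, 0.3593, 0.2156]
tcp_rot: [2.015, 2.408, 0.009]
wrist_force: [-0.2, -0.4, 0.7]
width: 0.697
grip_force: 0.0
```

Emit:
{"api": "play_rows", "payload": {"commands": [[0, 0, 0, 0, 0, -0.12], [0, 0, 0, 0, 0, -0.12], [0, 0, 0, 0, 0, -0.12], [0, 0, 0, 0, 0, -0.12], [0, 0, 0, 0, 0, -0.12]]}}

```text
time: 6.87
tool_pos: [0.4578, 0.3573, 0.2097]
tcp_rot: [-1.205, -2.899, 0.005]
wrist_force: [-0.2, -0.9, -0.0]
width: 0.697
grip_force: 0.0
```

Emit:
{"api": "play_rows", "payload": {"commands": [[0, 0, 0, 0, 0, -0.12], [0, 0, 0, 0, 0, -0.12], [0, 0, 0, 0, 0, -0.12], [0, 0, 0, 0, 0, -0.12], [0, 0, 0, 0, 0, -0.12]]}}

```text
time: 7.28
tool_pos: [0.4578, 0.3573, 0.2097]
tcp_rot: [-0.294, -3.125, 0.004]
wrist_force: [-0.3, 0.3, 0.5]
width: 0.703
grip_force: 0.0
```

Emit:
{"api": "play_rows", "payload": {"commands": [[0, 0, 0, 0, 0, -0.1], [0, 0, 0, 0, 0, -0.1], [0, 0, 0, 0, 0, -0.1], [0, 0, 0, 0, 0, 0]]}}

```text
time: 7.62
tool_pos: [0.4578, 0.3573, 0.2098]
tcp_rot: [0.171, -3.134, 0.003]
wrist_force: [-0.2, -0.0, 0.0]
width: 0.697
grip_force: 0.0
```

```bash
cat >> h.py <<'E'
def hd(a):
    l=.1241*np.cos(.4062+a); return np.array([.5315-l*np.sin(TH),.191+l*np.cos(TH),.096+.1241*np.sin(.4062+a)])
E
python3 -c "
from h import *
import cv2
print(hd(.1));go(hd(.1));st()
# popped-angle check: handle ends in the top view against hd
im=optics.read_camera('top');im=optics.read_camera('top')
i=optics.camera_info('top')
u=np.array([np.cos(TH),np.sin(TH),0])
for s in(-.045,0,.045):
    c=i['mtx']@(i['R']@(hd(.1)+s*u)+i['t']);c=c[:2]/c[2];r=int(round(c[1]));print(c,im[r,int(c[0])-8:int(c[0])+9].mean(1).astype(int))
"
```

```text
[0.5208 0.299  0.1562]
t 7.6167 p [0.4578 0.3573 0.2098] yaw 1.6797442494208894 tool z [-0.0029 -0.0021 -1.    ] F [-0.1674 -0.0369  0.0092] M [ 0.001   0.0315 -0.0084] w 0.697117952661422 gf 0.0
shift cm [-5.6412 -6.4744  7.2314] 11.226523131317606
t 7.6167 p [0.4578 0.3573 0.2098] yaw 1.6797442494208894 tool z [-0.0029 -0.0021 -1.    ] F [-0.1674 -0.0369  0.0092] M [ 0.001   0.0315 -0.0084] w 0.697117952661422 gf 0.0
[232.8654 228.3138] [118 100 102 103 104 126 155 179 194 195 187 175 177 186 176 165 159]
[231.3434 203.2586] [120 114 137 145 144 156 179 198 203 197 179 163 152 153 154 153 154]
[229.832  178.3786] [131 104  98 100 104 117 146 167 181 182 170 162 173 186 186 168 157]
```

Emit:
{"api": "play_rows", "payload": {"commands": [[-1.88, -2.16, 0, 0, 0, 0], [-1.88, -2.16, 0, 0, 0, 0], [-1.88, -2.16, 0, 0, 0, 0], [0, 0, 0, 0, 0, 0], [0, 0, 0, 0, 0, 0]], "grip": 0.45}}

```text
time: 8.13
tool_pos: [0.5223, 0.2985, 0.2114]
tcp_rot: [0.16, -3.136, 0.001]
wrist_force: [-1.3, -0.4, -1.4]
width: 0.549
grip_force: 0.0
```

```bash
python3 -c "
from h import *
go(hd(.1))"
```

```text
t 8.1333 p [0.5223 0.2985 0.2114] yaw 1.6725004023121348 tool z [-0.0011 -0.0004 -1.    ] F [-1.2806 -0.3657 -1.357 ] M [0.0207 0.0502 0.0081] w 0.5494457045415789 gf 0.0
shift cm [0.1448 0.0678 7.3976] 7.399317050362994
```

Emit:
{"api": "play_rows", "payload": {"commands": [[0, 0, 2.4, 0, 0, 0], [0, 0, 2.4, 0, 0, 0], [0, 0, 2.4, 0, 0, 0], [0, 0, 0.1, 0, 0, 0], [0, 0, 0, 0, 0, 0]]}}

```text
time: 8.55
tool_pos: [0.5195, 0.2994, 0.1372]
tcp_rot: [0.166, -3.132, 0.003]
wrist_force: [0.4, 0.2, 0.5]
width: 0.55
grip_force: 0.0
```

Emit:
{"api": "play_rows", "payload": {"commands": [[0, 0, 0, 0, 0, 0], [0, 0, 0, 0, 0, 0], [0, 0, 0, 0, 0, 0], [0, 0, 0, 0, 0, 0], [0, 0, 0, 0, 0, 0]], "grip": 1, "force": 45}}

```text
time: 8.97
tool_pos: [0.5229, 0.3002, 0.141]
tcp_rot: [-0.166, 3.134, 0.002]
wrist_force: [0.8, 1.2, 2.5]
width: 0.123
grip_force: 43.9
```

Emit:
{"api": "play_rows", "payload": {"commands": [[0, 0, 0, 0, 0, 0], [0, 0, 0, 0, 0, 0], [0, 0, 0, 0, 0, 0]]}}

```text
time: 9.22
tool_pos: [0.5229, 0.3005, 0.1405]
tcp_rot: [-0.166, 3.134, 0.003]
wrist_force: [1.6, 2.6, 4.5]
width: 0.122
grip_force: 44.0
```

```bash
python3 -c "
from h import *
p,R=st(); g=p+R@[0,0,-.0187];print(g)
y=np.array([-np.sin(TH),np.cos(TH)]);print('left,up of hinge',(g[:2]-[.5315,.191])@y,g[2]-.096)
prev=hd(.1)
for a in np.arange(.2,1.58,.1):
    print(round(a,2),'cum tool y,z cm',((hd(a)-hd(.1))[:2]@y*100).round(2),(-(hd(a)-hd(.1))[2]*100).round(2))
a=1.571;print(hd(a),(hd(a)-hd(.1))[:2]@y*100)
"
```

```text
t 9.2167 p [0.5229 0.3005 0.1405] yaw 1.6767967656542304 tool z [ 0.0026  0.002  -1.    ] F [1.5506 2.5833 4.541 ] M [ 0.3464 -0.323  -0.0716] w 0.12161272426845234 gf 44.035338163375854
[0.5229 0.3004 0.1592]
left,up of hinge 0.10976116929787448 0.06316255517621938
0.2 cum tool y,z cm -0.65 -1.05
0.3 cum tool y,z cm -1.41 -2.04
0.4 cum tool y,z cm -2.26 -2.94
0.5 cum tool y,z cm -3.2 -3.75
0.6 cum tool y,z cm -4.21 -4.47
0.7 cum tool y,z cm -5.29 -5.08
0.8 cum tool y,z cm -6.43 -5.58
0.9 cum tool y,z cm -7.61 -5.96
1.0 cum tool y,z cm -8.82 -6.23
1.1 cum tool y,z cm -10.05 -6.37
1.2 cum tool y,z cm -11.29 -6.39
1.3 cum tool y,z cm -12.53 -6.28
1.4 cum tool y,z cm -13.75 -6.05
1.5 cum tool y,z cm -14.94 -5.7
[0.5363 0.1422 0.21  ] -15.759480924736605
```

Emit:
{"api": "play_rows", "payload": {"commands": [[0, -0.32, -0.53, 0, 0, 0], [0, -0.33, -0.52, 0, 0, 0], [0, -0.38, -0.5, 0, 0, 0], [0, -0.38, -0.49, 0, 0, 0]]}}

```text
time: 9.55
tool_pos: [0.5241, 0.2879, 0.1602]
tcp_rot: [-0.166, 3.135, 0.007]
wrist_force: [3.3, 7.0, -2.2]
width: 0.119
grip_force: 43.7
```

Emit:
{"api": "play_rows", "payload": {"commands": [[0, -0.42, -0.46, 0, 0, 0], [0, -0.43, -0.44, 0, 0, 0], [0, -0.47, -0.41, 0, 0, 0], [0, -0.47, -0.4, 0, 0, 0]]}}

```text
time: 9.88
tool_pos: [0.5258, 0.2712, 0.1783]
tcp_rot: [-0.166, 3.135, 0.011]
wrist_force: [1.0, 9.9, 3.9]
width: 0.124
grip_force: 43.8
```

```bash
cat >> h.py <<'E'
def lid():
    p,R=st(); g=p+R@[0,0,-.0187]; y=np.array([-np.sin(TH),np.cos(TH)]); l=(g[:2]-[.5315,.191])@y;u=g[2]-.096
    print("lid",np.arctan2(u,l)-.4062,"r",np.hypot(l,u),l,u)
E
python3 -c "
from h import *
lid()"
```

```text
t 9.8833 p [0.5258 0.2712 0.1783] yaw 1.6763791057585615 tool z [ 0.0021  0.007  -1.    ] F [0.9604 9.9098 3.9311] M [ 1.8511  0.0281 -0.0757] w 0.1239650118577567 gf 43.798107504844666
lid 0.4935284666763221 r 0.12896800935801092 0.08019522866218735 0.10100234025797361
```

Emit:
{"api": "play_rows", "payload": {"commands": [[0, -0.45, -0.41, 0, 0, 0], [0, -0.45, -0.41, 0, 0, 0], [0, -0.49, -0.36, 0, 0, 0], [0, -0.49, -0.36, 0, 0, 0]]}}

```text
time: 10.22
tool_pos: [0.5278, 0.2512, 0.1931]
tcp_rot: [-0.166, 3.135, 0.007]
wrist_force: [2.6, 5.4, -0.4]
width: 0.119
grip_force: 43.8
```

```bash
python3 -c "
from h import *
lid()"
```

```text
t 10.2167 p [0.5278 0.2512 0.1931] yaw 1.6767628904688394 tool z [ 0.0018  0.0045 -1.    ] F [ 2.5807  5.3561 -0.3665] M [ 1.0389 -0.3133 -0.0846] w 0.11894834914690937 gf 43.82028937339783
lid 0.6850807563487261 r 0.13050174187082458 0.06020690485516687 0.11578356204176918
```

Emit:
{"api": "play_rows", "payload": {"commands": [[0, -0.57, -0.26, 0, 0, 0], [0, -0.57, -0.25, 0, 0, 0], [0, -0.59, -0.2, 0, 0, 0], [0, -0.59, -0.19, 0, 0, 0]]}}

```text
time: 10.55
tool_pos: [0.5301, 0.2289, 0.2035]
tcp_rot: [-0.166, 3.135, 0.01]
wrist_force: [-1.3, 8.2, 7.9]
width: 0.117
grip_force: 43.9
```

Emit:
{"api": "play_rows", "payload": {"commands": [[0, -0.6, -0.14, 0, 0, 0], [0, -0.61, -0.13, 0, 0, 0], [0, -0.61, -0.08, 0, 0, 0], [0, -0.62, -0.06, 0, 0, 0]]}}

```text
time: 10.88
tool_pos: [0.5326, 0.2035, 0.2073]
tcp_rot: [-0.166, 3.135, 0.006]
wrist_force: [-1.2, 3.9, 9.1]
width: 0.119
grip_force: 47.2
```

```bash
python3 -c "
from h import *
lid()"
```

```text
t 10.8833 p [0.5326 0.2035 0.2073] yaw 1.6768492655106702 tool z [ 0.0016  0.004  -1.    ] F [-1.2037  3.8632  9.127 ] M [ 0.9885  0.3481 -0.1134] w 0.11925368492083283 gf 47.184011936187744
lid 1.0705584646510644 r 0.13055490850419743 0.01225901783670746 0.12997807744469314
```

Emit:
{"api": "play_rows", "payload": {"commands": [[0, -0.62, -0.03, 0, 0, 0], [0, -0.62, 0, 0, 0, 0], [0, -0.62, 0.04, 0, 0, 0], [0, -0.62, 0.06, 0, 0, 0]]}}

```text
time: 11.22
tool_pos: [0.5351, 0.1779, 0.206]
tcp_rot: [-0.166, 3.136, 0.004]
wrist_force: [-0.4, 2.9, 6.5]
width: 0.117
grip_force: 48.0
```

Emit:
{"api": "play_rows", "payload": {"commands": [[0, -0.61, 0.1, 0, 0, 0], [0, -0.61, 0.12, 0, 0, 0], [0, -0.6, 0.16, 0, 0, 0], [0, 0, 0, 0, 0, 0]]}}

```text
time: 11.55
tool_pos: [0.5371, 0.158, 0.2009]
tcp_rot: [-0.166, 3.137, -0.001]
wrist_force: [1.3, -0.3, 3.5]
width: 0.118
grip_force: 49.1
```

```bash
python3 -c "
from h import *
import cv2
lid()
for k in range(4): a=optics.read_camera('scene')
b=optics.read_camera('top')
lid()
cv2.imwrite('pics/f.png',np.hstack([cv2.resize(a[80:270,200:380,::-1],(450,475),interpolation=cv2.INTER_CUBIC),cv2.resize(b[150:270,190:278,::-1],(348,475),interpolation=cv2.INTER_CUBIC)]))"
```

```text
t 11.55 p [0.5371 0.158  0.2009] yaw 1.6763100018339876 tool z [ 0.0004 -0.0006 -1.    ] F [ 1.2598 -0.289   3.5238] M [ 0.2757 -0.1191 -0.0439] w 0.1178198813980746 gf 49.05099034309387
lid 1.4287065591385537 r 0.1279984516498694 -0.033414054233871913 0.12356012546294948
t 11.8 p [0.537  0.1586 0.201 ] yaw 1.6766658683937754 tool z [ 0.0003 -0.0004 -1.    ] F [0.4049 0.1794 5.8875] M [ 0.2493 -0.056  -0.0796] w 0.12427029493607683 gf 49.077245593070984
lid 1.423799829883584 r 0.12801495110257521 -0.03281160733384659 0.12373853938835785
```

View pics/f.png

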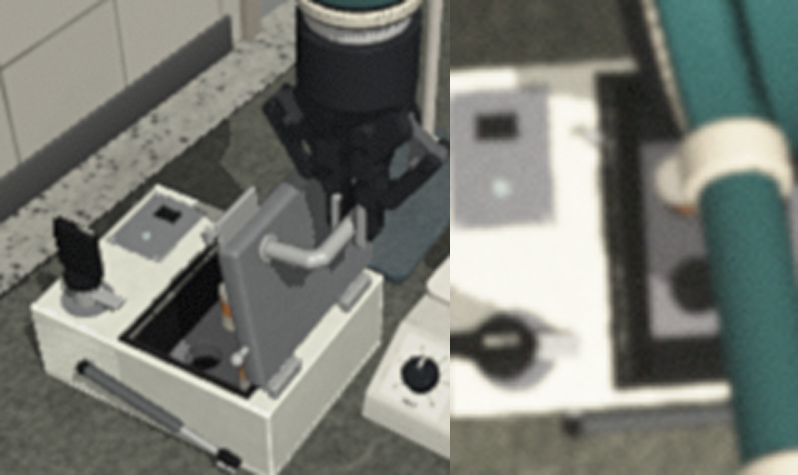

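The scene crop shows the lid nearly upright, held by its handle and leaning slightly left. The knob is back at rest.

Emit:
{"api": "play_rows", "payload": {"commands": [[0, -0.4, 0.12, 0, 0, 0], [0, -0.4, 0.14, 0, 0, 0], [0, -0.4, 0.15, 0, 0, 0], [0, -0.35, 0.15, 0, 0, 0], [0, 0, 0, 0, 0, 0]]}}

```text
time: 12.22
tool_pos: [0.5386, 0.1427, 0.1946]
tcp_rot: [0.166, -3.137, 0.001]
wrist_force: [1.8, 1.7, 2.7]
width: 0.117
grip_force: 49.6
```

```bash
python3 -c "
from h import *
import cv2
for k in range(4): a=optics.read_camera('scene')
lid()
cv2.imwrite('pics/g.png',cv2.resize(a[150:250,270:370,::-1],(600,600),interpolation=cv2.INTER_CUBIC))"
```

```text
t 12.4167 p [0.5385 0.1435 0.195 ] yaw 1.6768595788775869 tool z [-0.0001 -0.0002 -1.    ] F [2.4202 1.0716 2.7513] M [ 0.3042 -0.276  -0.0463] w 0.11527844387774354 gf 49.60969626903534
lid 1.5515829707153235 r 0.12712564037986016 -0.04797716746756976 0.11772476308652441
```

View pics/g.png

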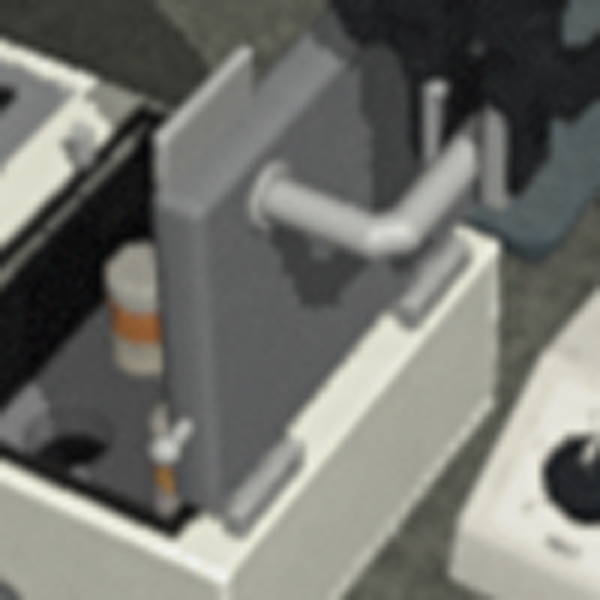

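The lid looks upright. Its near end face has its right edge running from crop (206,215) to (215,512) and its left edge from (160,205) to about (178,480). I'll work out the lean from these.

```bash
python3 -c "
from h import *
i=optics.camera_info('scene');O=-i['R'].T@i['t'];u=np.array([np.cos(TH),np.sin(TH),0]);y=np.array([-np.sin(TH),np.cos(TH),0]);c=np.array([*C,0])
def f(x,yy):
    p=((x+.5)/6-.5+270,(yy+.5)/6-.5+150,1);d=i['R'].T@np.linalg.inv(i['mtx'])@p
    X=O+d*((-.08-(O-c)@u)/(d@u));return (X-c)@y,X[2]
for a,b in(((206,215),(215,505)),((160,205),(176,440))):
    A_,B_=f(*a),f(*b);print(A_,B_,'lid',np.pi/2-np.arctan2(A_[0]-B_[0],A_[1]-B_[1]))
"
```

```text
(np.float64(-0.10716614934784613), np.float64(0.22904392829340647)) (np.float64(-0.10442186966790117), np.float64(0.11187282937035226)) lid 1.5942131768481527
(np.float64(-0.0923464024596722), np.float64(0.2256154953409878)) (np.float64(-0.09203115340915602), np.float64(0.1329990457004746)) lid 1.5742001263819312
```

```bash
python3 -c "
from workcell import order
print(order.finish_job())"
```

```text
the job is handed in; nothing more can be done
None
```

I turned the knob to its stop and let it back so the lid popped. I then swung the lid up by its handle and handed in with the gripper still holding it upright at about 1.57 rad (1.55–1.59 measured); the arm never went near the glassware.

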